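# Switch on the guarded bench feed

### The arm

A 6-joint arm with a two-finger parallel gripper is mounted at the origin on the work surface. World frame = base frame: x ahead of the robot, y to its left, z up, the work surface at z = 0. Lengths are in m, angles in rad, forces in N, time in s.
With the tool pointing down it reaches from about 0.375 to 0.925 m from the base axis. Payload 5.7 kg.
Tool frame: the origin (TCP) lies at the very end of the fingers, on their centre line; the grasp point (between the pads) lies 19 mm behind it (bot.grip_depth is the x of the grasp point in the tool frame, in m); x points along the fingers, y is the direction in which the jaws open and shut, and the axes are right-handed (so a half turn about x gives the same grasp; the last joint's range is limited). The gripper opens to 85 mm and grips with 20 to 120 N. Pads are 22 mm wide; open, the fingers measure 114 mm over their backs; the gripper's body (76 mm by 85 mm) begins 54 mm behind the grasp point. The pads swing forward as they close: fully open they stand 13 mm farther back than shut.
Start: joints at [-1.234, 0.359, 1.51, -0, 1.272, -0.115], TCP at [0.262, -0.54, 0.231] pointing down, gripper open.
Joint ranges: [-2.97, 2.97], [-1.01, 2.36], [0.21, 2.38], [-0.96, 4.11], [0.2, 2.71], [-2.98, 2.98]. Speed limits (rad/s): [2.39, 2.39, 3.14, 3.14, 3.14, 3.14].

### API

Orientations are given as a unit quaternion [w, x, y, z].
In Python, from cell import bot gives the robot as it stands.
- The arm moves only by the tool drive_tool, never from a script. Its argument "increments" is one flat list of numbers, 7 for each row, row after row: the turn, a rotation vector about the tool's x, y, z in degrees, then the shift along the tool's x, y, z in mm, then the closure, from -1 (fully open) to 1 (shut). In form: [ax, ay, az, dx, dy, dz, claw, ax, ay, az, dx, dy, dz, claw, ...]. A call has 1 to 5 rows; each row shifts and turns the commanded pose from where the row before left it, along the tool's axes as they then stand; what a row does not reach is not made up. A row lasts 1/8 s, in which the tool goes at most 62.5 mm and 10.7 degrees, less where a joint would pass 70% of its speed; a pose out of reach is approached as far as the arm can. A call is refused whole if a number of a shift passes 62.5 or a number of a turn 10.7, either way. A call with a gripper value outside its range is refused whole. The fingers move at their own pace and stop on an object; the grip force is fixed at half the most. Time passes only in rows, so rows that do not move let the fingers close. It gives the time, the measured TCP pose, the force and the opening at its end, in the units of the state.
- bot.get_obs(): the state, without advancing time (a new reading comes with each control period).
- bot.get_image(name): name is "scene" or "top" or "wrist"; returns the picture (384x512x3 uint8, red, green, blue); there is no depth.
- bot.calibration(name): a dict with "camera_matrix" (3x3 intrinsics, pixels), "cam_to_world" (4x4, takes a point from camera to world coordinates); the wrist camera has in their place "hand_eye" (4x4, takes a point from camera to tool coordinates, whose origin is the TCP and whose axes are the tool frame's). Camera axes: x right, y up, looking along -z (the intrinsics and any distortion apply to the point x, -y, -z); pixel columns grow to the right and rows downward; lengths in m; the calibration is good to about 2 mm. A picture is of the moment at which its call begins: read the wrist's pose just before it. calibration takes no time and is no camera call.
- bot.sign_off(): hands the job in, once; it reports no verdict.
Trained networks look in the newest picture that a camera, given by its name, has taken for a name from the list of things; names that differ only in an ending like _2 or _b are one class to them, and where a whole thing is asked for, a point or a joint stands for the part that bears it (a point fixed in the world has none). Each returns a list of dicts, best first, with "confidence" (0 to 1); they miss things now and then, are a little off and sometimes report something else, mostly with a low value. They report only what shows in the picture. A call takes as long as a camera call.
- bot.spot_in(camera, name): "uv" ([column, row] in pixels, amid what is visible of it).
The state is a dict: "time_s": time; "joint_pos": joint angles; "qvel": joint speeds; "effort": joint torques, N m; "tool_pos": TCP position; "orientation": TCP orientation; "ft_force": force on the tool from outside, world axes, zero at the start; "moment": the same for the moment, N m; "grip_width": finger opening in m.
Only numpy, scipy, OpenCV 4.12 (cv2) and the standard library are available. Lean on these libraries where they do the work, as an engineer would, in place of code of your own. Each camera call takes 0.05 s, during which the arm holds its last target.

### The job

Power up the repair bench's red-guarded feed box with your fingertips; nothing needs to be picked up. Push the red guard's tab back until the guard leans open, push the toggle beneath it all the way over towards the hinge side (on), then nudge the guard forward so that it drops fully shut over the toggle. Leave the yellow-guarded switch shut and off, and do not disturb or pick up the tools and parts lying about.

Things in the scene. Friction and masses are not known exactly. Their poses are not given: they have to be found in the camera images.
- red_box: fixed grey switch box with the RED guard on top, 190 (x) x 130 (y) x 60 tall; origin at the centre of its underside, z up. Its +x points from the guard's tab side to the hinge side (away from the robot, within 25 degrees). It may stand left or right of the yellow one.
- red_hinge (a point): middle of the red guard's hinge line, 68 above the table, 8 above the box's top panel, 20 behind the box's centre. Axes as the box's: +x from tab to hinge side, y along the hinge line, z up. 'Front' below means -x, 'behind' +x of this point.
- red_guard (a joint): red guard: 0 = shut, grows as its front goes up and back, stop at 1.31 rad. Swings freely, 50 g: past about 0.7 rad it falls back and stays leaning open; brought forward past that it drops shut. Shut it is a cover 52 long, 56 wide, top 62 above the hinge; lower edges of its face and sides 22 above the hinge.
- red_tab (a point): middle of the round edge (7 thick, 40 wide) of the red guard's finger tab. Shut: 68 in front of, 84 above the hinge; fully open: 64 behind, 87 above; midway 108 above. Opens when fingers in front, tips 10 to 15 below this edge, push it straight towards the hinge, rising about 10 on the way; shuts by the same push from behind. About 1 N.
- red_toggle (a joint): steel toggle lever under the red guard: 0 = off, leaning 0.31 rad to the front (tab side); 0.62 = on, leaning 0.31 rad to the hinge side, at its stop. Stays where it is left; about 1.5 N at its ball moves it. Reached from above and in front while the guard is open.
- red_knob (a point): centre of the ball end (14 across) of the red toggle, 42 from its pivot. The pivot is 30 in front of the hinge line, on the panel. Off: ball 43 in front of, 32 above the hinge; on: 17 in front, 32 above.
- yellow_hinge (a point): the same point on the second, identical fixed box, whose guard is YELLOW and must stay shut
- yellow_guard (a joint): angle of the yellow guard, built like the red one; 0 = shut. Must stay shut.
- yellow_toggle (a joint): angle of the toggle under the yellow guard; 0 = off. Must stay off.
- screwdriver: loose screwdriver with orange handle, 200 long, lying to the right of the boxes; origin at its underside (mm); leave it alone
- pry_knife: loose black-handled pry knife, 160 x 30 x 14, lying between the boxes (mm); leave it alone
- multimeter: loose grey multimeter 160 x 85 x 40 lying on its back, to the left (mm); leave it alone
- screw_jar: loose small glass jar with blue cap, 52 across, 60 tall, to the right; origin at its underside (mm); leave it alone
- adapter: loose black power adapter 95 x 50 x 32, between the boxes at their far end (mm); leave it alone
- parts_tray: loose blue open tray 120 x 90 x 25, to the left (mm); leave it alone

How it is judged:
By the outcome, as a careful person would: the job done as asked, in the order asked, and still so for the second after the job is handed in, with the robot touching nothing.
It also fails if it takes over 45 s, if anything falls off the work surface, if the arm or the gripper's body presses on something with over 40 N, if the wrist force passes 120 N, or if a joint passes its speed limit or range.

## Working session

There is one attempt and no reset: what is moved stays moved. The work goes in short steps, Python scripts to look and compute and a tool call to move; the robot and the scene stay as the last step left them, time stands still between calls to the robot, and variables do not carry over. Pictures are saved under pics/ and viewed, and the job is handed in when it is done.

Besides the shell and the picture viewer there is one more tool, called after "Request:" as name(argument=value, ...), one argument or row to a line, values as JSON. drive_tool: Moves the arm, as the interface text tells. Its arguments: {"type":"object","properties":{"increments":{"type":"array","items":{"type":"number"}}},"required":["increments"]}

```bash
mkdir -p pics; ls; python3 - <<'E'
from cell import bot
import cv2
for n in ("scene","top","wrist"):
    im=bot.get_image(n); cv2.imwrite(f"pics/{n}0.png",im[:,:,::-1])
    print(n,{k:(v.round(4).tolist() if hasattr(v,'round') else v) for k,v in bot.calibration(n).items()})
    for t in ("red_hinge","red_tab","red_guard","red_box","yellow_guard"):
        if n!="wrist":
            try: print(t,[(d['uv'],d['confidence']) for d in bot.spot_in(n,t)][:3])
            except Exception as e: print(t,e)
o=bot.get_obs();print(o)
E
```

```text
pics
scene {'camera_matrix': [[408.8443, 0.0, 255.1603], [0.0, 408.8443, 189.1158], [0.0, 0.0, 1.0]], 'cam_to_world': [[-0.8397, -0.4084, 0.3579, 1.009], [0.5427, -0.6545, 0.5264, 0.7051], [0.0193, 0.6363, 0.7712, 1.1137], [0.0, 0.0, 0.0, 1.0]]}
red_hinge [([229.1, 159.2], 0.57), ([286.2, 230.5], 0.45)]
red_tab [([235.7, 141.5], 0.62)]
red_guard [([239.2, 142.1], 0.62)]
red_box [([226.7, 157.1], 0.88), ([354.9, 273.2], 0.21)]
yellow_guard [([287.1, 214.2], 0.83)]
top {'camera_matrix': [[496.8252, 0.0, 253.6436], [0.0, 496.8252, 191.7918], [0.0, 0.0, 1.0]], 'cam_to_world': [[0.0071, 0.9878, -0.1557, 0.3793], [-1.0, 0.0073, 0.0009, 0.0148], [0.002, 0.1557, 0.9878, 1.3587], [0.0, 0.0, 0.0, 1.0]]}
red_hinge [([333.0, 221.6], 0.58)]
red_tab [([342.9, 223.6], 0.73), ([112.4, 249.4], 0.46)]
red_guard [([338.9, 224.2], 0.86)]
red_box [([331.7, 225.6], 0.85), ([258.8, 155.2], 0.33)]
yellow_guard [([197.4, 211.2], 0.65), ([396.0, 183.2], 0.57)]
wrist {'camera_matrix': [[310.4175, 0.0, 253.7254], [0.0, 310.4175, 199.7482], [0.0, 0.0, 1.0]], 'hand_eye': [[-0.0004, 0.322, -0.9468, -0.1426], [1.0, 0.0008, -0.0002, 0.0011], [0.0007, -0.9468, -0.322, -0.0836], [0.0, 0.0, 0.0, 1.0]]}
{'time_s': 0.65, 'joint_pos': array([-1.23408103e+00,  3.58791621e-01,  1.51041072e+00, -7.62175670e-06,
        1.27248633e+00, -1.15093071e-01]), 'qvel': array([-0.00066654, -0.00097587,  0.00064239, -0.00014027,  0.00126211,
        0.00112486]), 'effort': array([-9.74986906e-04, -5.27372932e+01, -2.78962827e+01, -6.60326918e-05,
        2.00485651e-03,  2.88953800e-05]), 'tool_pos': array([ 0.26193961, -0.53976769,  0.23126768]), 'orientation': array([-0.15835051, -0.68913411, -0.15841742,  0.68914673]), 'ft_force': array([-0.50287527,  1.11771585,  0.11623093]), 'moment': array([-0.05076195,  0.0017647 , -0.0061251 ]), 'grip_width': 0.0853508523569487}
```

```bash
python3 - <<'E'
import cv2
a=cv2.imread('pics/top0.png')
cv2.imwrite('pics/top0c.png',cv2.resize(a[130:300,140:440],None,fx=2.6,fy=2.6,interpolation=cv2.INTER_CUBIC))
b=cv2.imread('pics/scene0.png')
cv2.imwrite('pics/scene0c.png',cv2.resize(b[90:330,130:430],None,fx=2.5,fy=2.5,interpolation=cv2.INTER_CUBIC))
E
```

```text
(no output)
```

View pics/top0c.png

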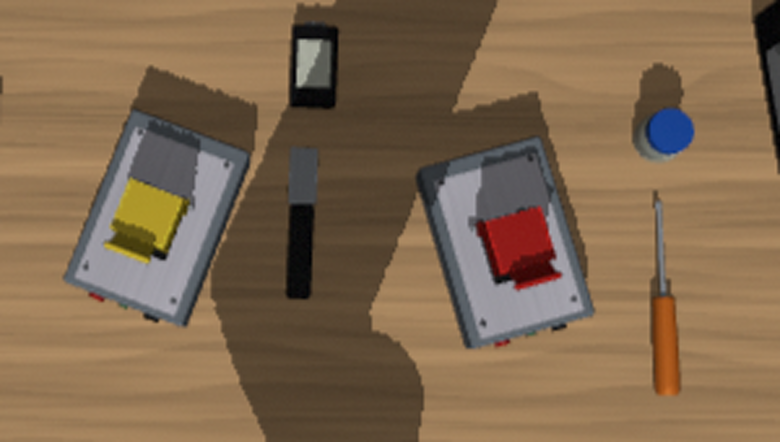

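View pics/scene0c.png

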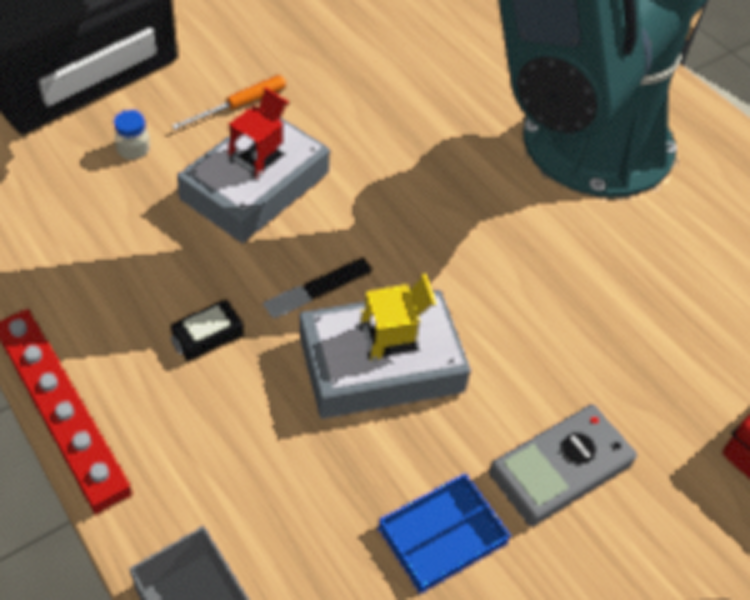

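View pics/top0.png

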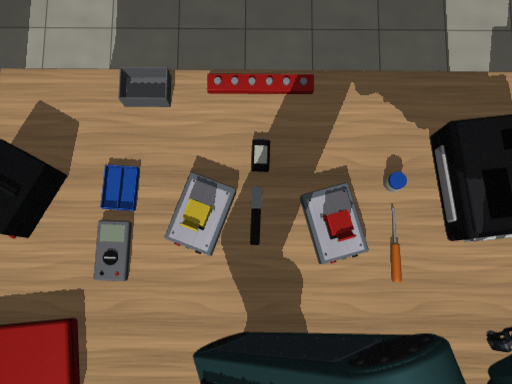

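```bash
cat > h.py <<'E'
import numpy as np, cv2
from cell import bot
def proj(n,P,T=None):
    c=bot.calibration(n); M=np.array(c['cam_to_world']) if T is None else T
    K=np.array(c['camera_matrix']); p=(np.asarray(P)-M[:3,3])@M[:3,:3]
    return np.c_[K[0,0]*p[:,0]/-p[:,2]+K[0,2], K[1,1]*-p[:,1]/-p[:,2]+K[1,2]]
def ray(n,uv,z,T=None):
    c=bot.calibration(n); M=np.array(c['cam_to_world']) if T is None else T
    K=np.array(c['camera_matrix']); d=M[:3,:3]@np.array([(uv[0]-K[0,2])/K[0,0],-(uv[1]-K[1,2])/K[1,1],-1])
    return M[:3,3]+d*(z-M[2,3])/d[2]
from scipy.spatial.transform import Rotation as R
def wT():
    o=bot.get_obs();q=o['orientation'];T=np.eye(4);T[:3,:3]=R.from_quat([q[1],q[2],q[3],q[0]]).as_matrix();T[:3,3]=o['tool_pos']
    return T, T@np.array(bot.calibration('wrist')['hand_eye'])
def box2w(P,x,y,yaw):
    c,s=np.cos(yaw),np.sin(yaw);P=np.asarray(P,float)
    return np.c_[x+c*P[:,0]-s*P[:,1],y+s*P[:,0]+c*P[:,1],P[:,2]]
# model points box frame (m), hinge at (.02,0,.068)
hx,hz=.02,.068
BOX=[(a*.095,b*.065,z) for z in(0,.06) for a,b in((-1,-1),(1,-1),(1,1),(-1,1))]
EDG=[(4,5),(5,6),(6,7),(7,4),(0,1),(1,2),(2,3),(3,0)]+[(i,i+4) for i in range(4)]
TABS=[(hx-.068,b*.02,hz+.084) for b in(-1,0,1)]
TOPG=[(hx-f,b*.028,hz+.062) for f,b in((0,-1),(.052,-1),(.052,1),(0,1))]
def overlay(n,im,pose,sc,off,T=None):
    for P,E in((BOX,EDG),(TABS,[(0,1),(1,2)]),(TOPG,[(0,1),(1,2),(2,3),(3,0)])):
        q=(proj(n,box2w(P,*pose),T)-off)*sc
        for a,b in E: cv2.line(im,tuple(int(v) for v in q[a].round()),tuple(int(v) for v in q[b].round()),(0,255,0),1)
    return im
E
cat > fit.py <<'E'
from h import *
from scipy.optimize import least_squares
top=np.array([(417,172),(540,138),(593,312),(470,347)])/2.6+[140,130]
for u in top: print(ray('top',u,.06).round(4))
B=np.array(BOX)[[6,5,4,7]]
B[:,2]=.06
B[3,2]=.06
def f(p): return (proj('top',box2w(B,*p))-top).ravel()
r=least_squares(f,[.5,-.2,.3]);print(r.x,r.fun.round(2))
p=r.x
a=cv2.imread('pics/top0.png');a=cv2.resize(a[170:280,290:380],None,fx=5,fy=5);overlay('top',a,p,5,np.array([290,170]));cv2.imwrite('pics/ovt.png',a)
a=cv2.imread('pics/scene0.png');a=cv2.resize(a[110:200,190:280],None,fx=6,fy=6);overlay('scene',a,p,6,np.array([190,110]));cv2.imwrite('pics/ovs.png',a)
E
python3 fit.py
```

```text
[ 0.5732 -0.11    0.06  ]
[ 0.6092 -0.2359  0.06  ]
[ 0.433  -0.2849  0.06  ]
[ 0.3975 -0.1614  0.06  ]
[ 0.50338209 -0.1980274   0.27798281] [-0.22 -1.38 -0.56 -1.24  0.68  1.22  0.08  1.29]
```

```bash
python3 -c "
import cv2,numpy as np
a=cv2.imread('pics/ovt.png');b=cv2.imread('pics/ovs.png');c=np.zeros((550,800,3),np.uint8)
a=cv2.resize(a,(400,489));b=cv2.resize(b,(400,400));c[:489,:400]=a;c[:400,400:]=b;cv2.imwrite('pics/ov.png',c)"
```

```text
(no output)
```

View pics/ov.png

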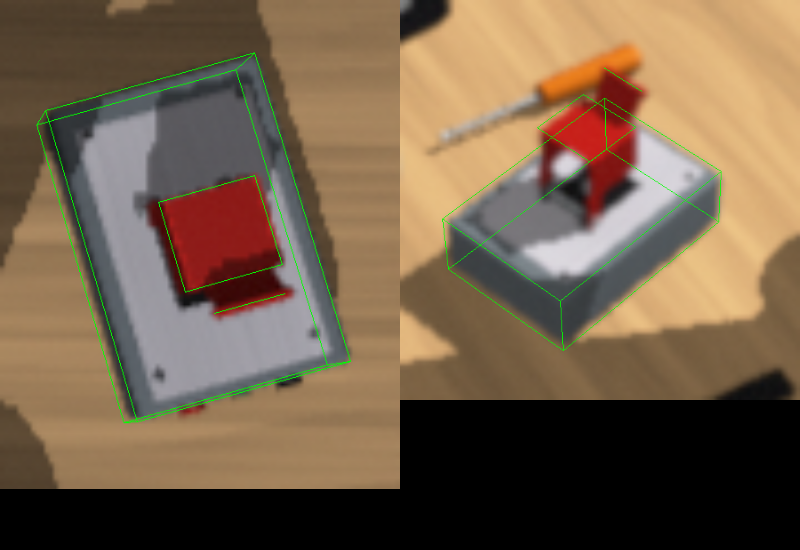

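```bash
cat > plan.py <<'E'
from h import *
import sys
POSE=(.5025,-.1975,.278)
def tgt(xh,yh,zh):
    P=box2w([(hx+xh,yh,hz+zh)],*POSE)[0]; c,s=np.cos(POSE[2]),np.sin(POSE[2])
    return P,np.array([[0,-s,c],[0,c,s],[-1,0,0]])
def rep():
    T,_=wT();P,M=tgt(0,0,0)
    o=bot.get_obs()
    d=M.T@(T[:3,3]-P); print('t',o['time_s'],'hinge-rel x,y,z mm',(np.array([d[2],d[1],-d[0]])*1e3).round(1),'turnleft deg',np.rad2deg(R.from_matrix(T[:3,:3].T@M).as_rotvec()).round(2),'F',o['ft_force'].round(2),'w',o['grip_width'],'j',o['joint_pos'].round(2))
if __name__=='__main__':
    rep()
    a=list(map(float,sys.argv[1:4]))
    if a:
        P,M=tgt(*[v/1e3 for v in a]);T,_=wT();print('shift tool now',((T[:3,:3].T@(P-T[:3,3]))*1e3).round(1),P)
E
python3 plan.py -120 0 120
```

```text
t 0.65 hinge-rel x,y,z mm [-345.3 -263.1  163.3] turnleft deg [-1.7004e+02 -1.0000e-02  0.0000e+00] F [-0.5   1.12  0.12] w 0.0853508523569487 j [-1.23  0.36  1.51 -0.    1.27 -0.12]
shift tool now [  43.3 -220.2 -267.4] [ 0.40633938 -0.2249433   0.188     ]
```

```bash
sed -i 's/\[\[0,-s,c\],\[0,c,s\],\[-1,0,0\]\]/[[0,s,-c],[0,-c,-s],[-1,0,0]]/; s/\[d\[2\],d\[1\],-d\[0\]\]/[-d[2],-d[1],-d[0]]/' plan.py; python3 plan.py -120 0 120
```

```text
t 0.65 hinge-rel x,y,z mm [-345.3 -263.1  163.3] turnleft deg [9.96 0.   0.01] F [-0.5   1.12  0.12] w 0.0853508523569487 j [-1.23  0.36  1.51 -0.    1.27 -0.12]
shift tool now [  43.3 -220.2 -267.4] [ 0.40633938 -0.2249433   0.188     ]
```

Request:
drive_tool(
  increments=[9.96, 0, 0, 0, 0, 0, 1, 0, 0, 0, 0, -44, -37, 1, 0, 0, 0, 0, -44, -37, 1, 0, 0, 0, 0, -44, -37, 1, 0, 0, 0, 0, -44, -37, 1],
)

```text
time_s: 1.27
tool_pos: [0.3565, -0.3284, 0.2315]
orientation: [0.098, 0.7, 0.098, -0.7]
ft_force: [-0.3, -0.4, 0.1]
grip_width: 0.0
```

Request:
drive_tool(
  increments=[0, 0, 0, 0, -44, -37, 1, 0, 0, 0, 0, -43, -37, 1, 0, 0, 0, 20, 0, 0, 1, 0, 0, 0, 20, 0, 0, 1, 0, 0, 0, 0, 0, 0, 1],
)

```text
time_s: 1.9
tool_pos: [0.4024, -0.225, 0.1904]
orientation: [-0.097, -0.7, -0.099, 0.701]
ft_force: [0.3, 0.8, 1.1]
grip_width: -0.0001
```

```bash
python3 plan.py -100 0 72; python3 - <<'E'
from h import *
import plan
T,W=wT()
for n in ('scene','wrist','top'):
    im=bot.get_image(n)[:,:,::-1].copy()
    if n=='scene':
        q=proj('scene',[T[:3,3]])[0];print(q)
        a=cv2.resize(im[90:220,170:330],None,fx=5,fy=5);overlay('scene',a,plan.POSE,5,np.array([170,90]));cv2.circle(a,tuple(int(v) for v in (q-[170,90])*5),3,(255,0,0),-1);cv2.imwrite('pics/s1.png',a[:600])
    if n=='wrist':
        overlay('wrist',im,plan.POSE,1,np.zeros(2),W); q=proj('wrist',[T[:3,3]],W)[0];cv2.circle(im,tuple(int(v) for v in q),3,(255,0,0),-1);cv2.imwrite('pics/w1.png',im)
E
```

```text
t 1.9 hinge-rel x,y,z mm [-123.8    1.   122.4] turnleft deg [0.03 0.1  0.14] F [0.34 0.8  1.08] w -7.643010700705759e-05 j [-0.66  0.21  1.85  0.    1.09  0.63]
shift tool now [ 50.3   1.2 -23.9] [ 0.4255715  -0.21945464  0.14      ]
[251.35588727 111.61227474]
```

View pics/s1.png

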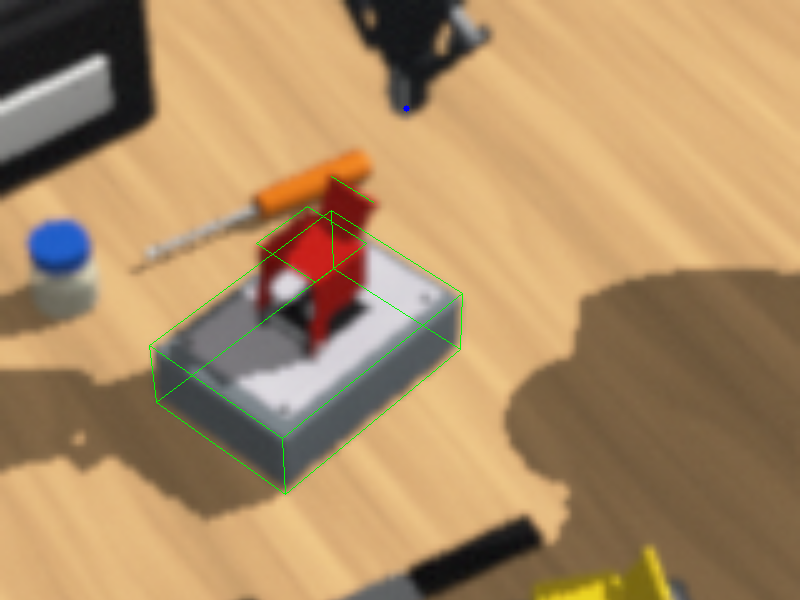

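View pics/w1.png

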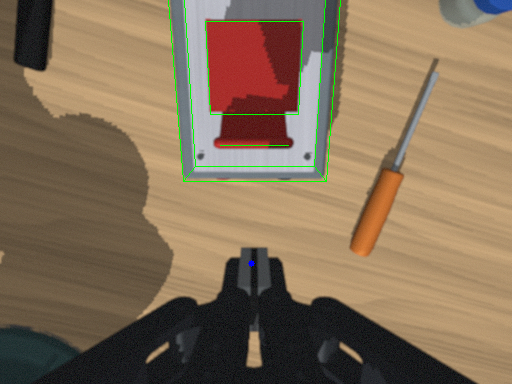

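The overlay shows the box pose matching in both views, with the tab edge at about (254,143) in the wrist picture and the fingertips at (253,262). I'll lower to tip height 72 above the hinge and push.

Request:
drive_tool(
  increments=[0, 0, 0, 25, 0, 0, 1, 0, 0, 0, 24, 0, -12, 1, 0, 0, 0, 0, 0, -18, 1, 0, 0, 0, 0, 0, -18, 1, 0, 0, 0, -2, 0, -15, 1],
)

```text
time_s: 2.68
tool_pos: [0.466, -0.2088, 0.1455]
orientation: [0.099, 0.701, 0.098, -0.7]
ft_force: [-0.4, -0.3, 0.5]
grip_width: -0.0002
```

Request:
drive_tool(
  increments=[0, 0, 0, -3, 0, -15, 1, 0, 0, 0, -4, 0, -15, 1, 0, 0, 0, -4, 0, -15, 1, 0, 0, 0, -2, 0, -12, 1, 0, 0, 0, 0, 0, 0, 1],
)

```text
time_s: 3.3
tool_pos: [0.5197, -0.1929, 0.1575]
orientation: [0.098, 0.7, 0.098, -0.7]
ft_force: [-0.0, 0.2, 0.0]
grip_width: 0.0002
```

```bash
python3 plan.py -100 0 72; python3 - <<'E'
from h import *
im=bot.get_image('scene')[:,:,::-1]
cv2.imwrite('pics/s2.png',cv2.resize(im[90:220,170:330],None,fx=4,fy=4,interpolation=cv2.INTER_CUBIC))
E
```

```text
t 3.3 hinge-rel x,y,z mm [-2.2 -0.3 89.5] turnleft deg [ 0.05 -0.03 -0.02] F [-0.01  0.23  0.  ] w 0.00021692848579158314 j [-0.48  0.37  1.7   0.    1.07  0.81]
shift tool now [17.4 -0.4 97.8] [ 0.4255715  -0.21945464  0.14      ]
```

View pics/s2.png

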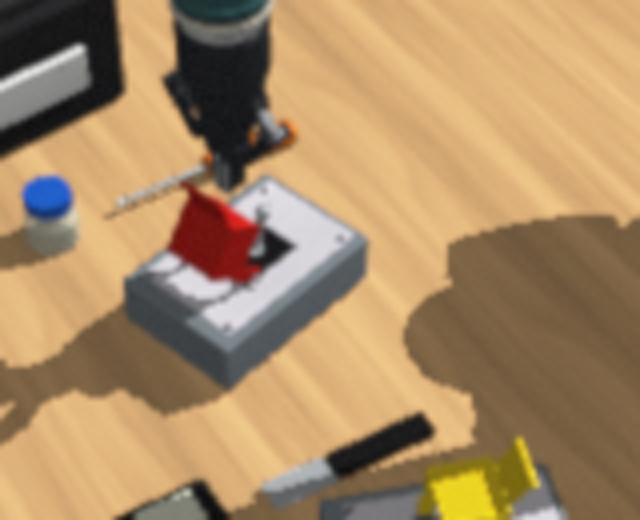

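The guard leans open at about (215,235) and the steel toggle shows behind it at (262,215). I'll back off in front, lower, and push the toggle.

Request:
drive_tool(
  increments=[0, 0, 0, 0, 0, 40, 1, 0, 0, 0, 0, 0, 42, 1, 0, 0, 0, 22, 0, 0, 1, 0, 0, 0, 22, 0, 0, 1, 0, 0, 0, 21, 0, 0, 1],
)

```text
time_s: 3.98
tool_pos: [0.4388, -0.2156, 0.0917]
orientation: [-0.098, -0.7, -0.098, 0.701]
ft_force: [0.2, 0.6, -0.9]
grip_width: -0.0005
```

Request:
drive_tool(
  increments=[0, 0, 0, 0, 0, 0, 1, 0, 0, 0, 0, 0, -10, 1, 0, 0, 0, 0, 0, -10, 1, 0, 0, 0, 0, 0, -8, 1, 0, 0, 0, 0, 0, -6, 1],
)

```text
time_s: 4.6
tool_pos: [0.473, -0.206, 0.0926]
orientation: [-0.098, -0.7, -0.098, 0.7]
ft_force: [-1.7, -0.5, 2.2]
grip_width: -0.0002
```

```bash
python3 plan.py -35 0 24; python3 - <<'E'
from h import *
im=bot.get_image('scene')[:,:,::-1]
cv2.imwrite('pics/s3.png',cv2.resize(im[90:220,170:330],None,fx=4,fy=4,interpolation=cv2.INTER_CUBIC))
E
```

```text
t 4.6 hinge-rel x,y,z mm [-50.7  -0.1  24.6] turnleft deg [ 0.04  0.01 -0.02] F [-1.75 -0.5   2.16] w -0.00020838238920211323 j [-0.54  0.41  1.84 -0.    0.89  0.75]
shift tool now [  0.6  -0.1 -15.7] [ 0.48807591 -0.20161649  0.092     ]
```

View pics/s3.png

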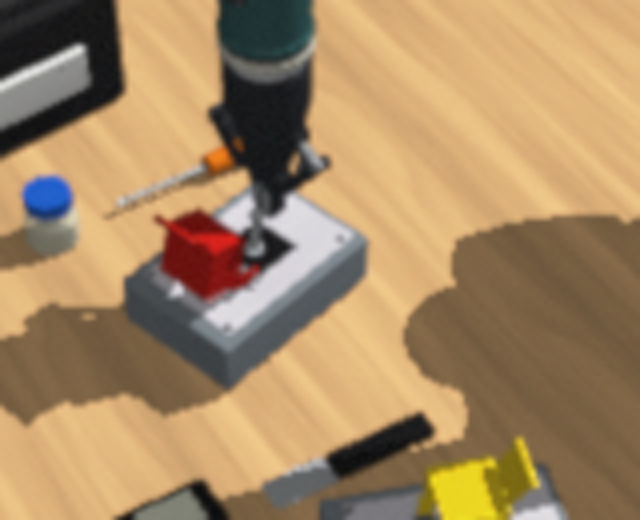

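The finger touches the ball at about (258,205) and the toggle is starting to move. I'll push on towards the stop.

Request:
drive_tool(
  increments=[0, 0, 0, 0, 0, -5, 1, 0, 0, 0, 0, 0, -5, 1, 0, 0, 0, 0, 0, -4, 1, 0, 0, 0, 0, 0, 0, 1],
)

```text
time_s: 5.15
tool_pos: [0.4864, -0.2023, 0.0922]
orientation: [0.098, 0.7, 0.098, -0.7]
ft_force: [-0.1, 0.3, -0.8]
grip_width: -0.0001
```

Request:
drive_tool(
  increments=[0, 0, 0, 0, 0, -2, 1, 0, 0, 0, 0, 0, 0, 1],
)

```text
time_s: 5.4
tool_pos: [0.4879, -0.2018, 0.0922]
orientation: [-0.098, -0.7, -0.098, 0.7]
ft_force: [-0.5, 0.3, -0.5]
grip_width: 0.0002
```

```bash
python3 plan.py -35 0 24
```

```text
t 5.4 hinge-rel x,y,z mm [-35.2  -0.2  24.2] turnleft deg [-0.01  0.    0.01] F [-0.49  0.28 -0.45] w 0.0001583543783998694 j [-0.52  0.43  1.81  0.    0.9   0.77]
shift tool now [ 0.2 -0.2 -0.2] [ 0.48807591 -0.20161649  0.092     ]
```

Not at the stop yet, since there is no force. I'll go on in small steps until it shows.

Request:
drive_tool(
  increments=[0, 0, 0, 0, 0, -1.5, 1, 0, 0, 0, 0, 0, 0, 1],
)

```text
time_s: 5.65
tool_pos: [0.4891, -0.2014, 0.0922]
orientation: [-0.098, -0.7, -0.098, 0.7]
ft_force: [-2.0, -1.2, 0.2]
grip_width: -0.0
```

Request:
drive_tool(
  increments=[0, 0, 0, 0, 0, -1.5, 1, 0, 0, 0, 0, 0, 0, 1],
)

```text
time_s: 5.9
tool_pos: [0.4893, -0.2012, 0.0921]
orientation: [-0.098, -0.699, -0.098, 0.701]
ft_force: [-5.8, -4.0, 0.6]
grip_width: -0.0004
```

The arm has stalled with the force rising to 7 N, so the toggle is at its stop. I'll back off and rise to check.

Request:
drive_tool(
  increments=[0, 0, 0, 0, 0, 20, 1, 0, 0, 0, 0, 0, 25, 1, 0, 0, 0, -45, 0, 0, 1, 0, 0, 0, -45, 0, 0, 1, 0, 0, 0, -45, 0, 0, 1],
)

```text
time_s: 6.52
tool_pos: [0.4468, -0.2133, 0.2288]
orientation: [0.098, 0.701, 0.098, -0.7]
ft_force: [0.5, -0.9, 0.0]
grip_width: 0.0002
```

```bash
python3 plan.py 100 0 150; python3 - <<'E'
from h import *
import plan
T,W=wT()
im=bot.get_image('wrist')[:,:,::-1].copy()
for u,c in ((-.043,(255,0,0)),(-.017,(0,255,0))):
    q=proj('wrist',box2w([(hx+u,0,hz+.032)],*plan.POSE),W)[0];print(q);cv2.circle(im,tuple(int(v) for v in q),2,c,-1)
print(bot.spot_in('wrist','red_knob'))
cv2.imwrite('pics/w4.png',im)
im=bot.get_image('scene')[:,:,::-1].copy()
for u,c in ((-.043,(255,0,0)),(-.017,(0,255,0))):
    q=proj('scene',box2w([(hx+u,0,hz+.032)],*plan.POSE))[0];print(q)
    im[int(round(q[1])),int(round(q[0]))]=c
print(bot.spot_in('scene','red_knob'))
cv2.imwrite('pics/s4.png',cv2.resize(im[110:190,190:280],None,fx=6,fy=6,interpolation=cv2.INTER_NEAREST))
E
```

```text
t 6.525 hinge-rel x,y,z mm [-7.790e+01  1.000e-01  1.608e+02] turnleft deg [-0.03 -0.05  0.  ] F [ 0.55 -0.92  0.05] w 0.00021546066565836076 j [-0.59  0.21  1.73  0.    1.2   0.71]
shift tool now [  10.9    0.  -177.9] [ 0.61789275 -0.16456804  0.218     ]
[252.65270589 153.07883773]
[252.58300299 122.69462696]
[{'uv': [256.1, 118.3], 'confidence': 0.75}]
[235.72175595 142.35851888]
[230.6776822  146.17957951]
[]
```

View pics/s4.png

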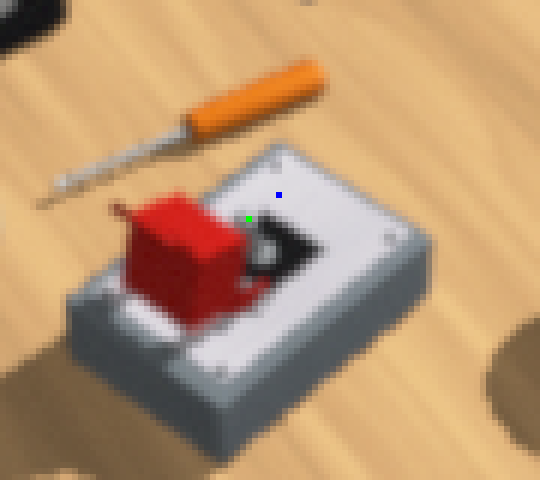

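View pics/w4.png

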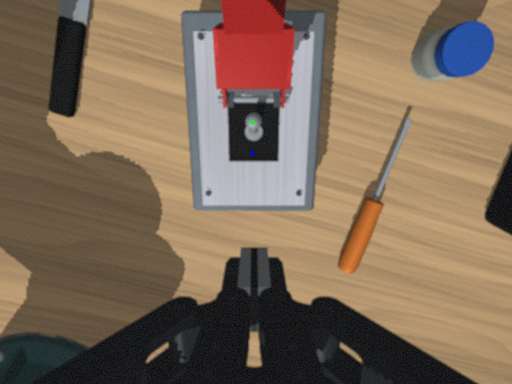

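The ball sits at (254,119) in the wrist picture, on the predicted "on" spot (253,123) and clear of "off" (253,153). The guard leans open. I'll go up and over behind the tab.

Request:
drive_tool(
  increments=[0, 0, 0, 0, 0, -45, 1, 0, 0, 0, 0, 0, -50, 1, 0, 0, 0, 0, 0, -50, 1, 0, 0, 0, 0, 0, -38, 1, 0, 0, 0, 0, 0, 0, 1],
)

```text
time_s: 7.35
tool_pos: [0.6246, -0.162, 0.2247]
orientation: [-0.098, -0.7, -0.099, 0.701]
ft_force: [-0.3, -0.1, -0.3]
grip_width: 0.0
```

Request:
drive_tool(
  increments=[0, 0, 0, 30, 0, 0, 1, 0, 0, 0, 30, 0, 0, 1, 0, 0, 0, 25, 0, 0, 1, 0, 0, 0, 0, 0, 0, 1],
)

```text
time_s: 7.85
tool_pos: [0.6197, -0.1625, 0.139]
orientation: [-0.096, -0.698, -0.099, 0.703]
ft_force: [-0.0, 0.1, -0.6]
grip_width: -0.0005
```

```bash
python3 plan.py 80 0 75; python3 - <<'E'
from h import *
im=bot.get_image('scene')[:,:,::-1]
cv2.imwrite('pics/s5.png',cv2.resize(im[90:220,170:330],None,fx=4,fy=4,interpolation=cv2.INTER_CUBIC))
E
```

```text
t 7.85 hinge-rel x,y,z mm [102.3   1.5  71. ] turnleft deg [-0.04  0.35  0.26] F [-0.03  0.15 -0.63] w -0.00045081326026674603 j [-0.36  0.51  1.51 -0.    1.13  0.93]
shift tool now [-3.9  1.5 22.3] [ 0.59866062 -0.1700567   0.143     ]
```

View pics/s5.png

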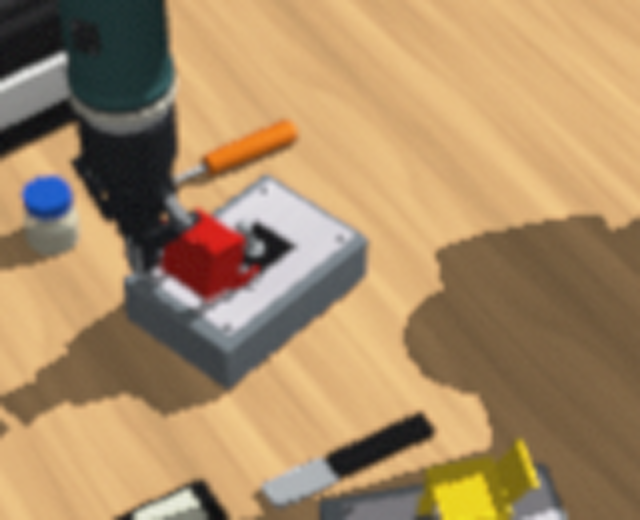

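The fingers stand behind the guard at about (145,265), clear of it. I'll push forward with a slight rise.

Request:
drive_tool(
  increments=[0, 0, 0, -3, 0, 12, 1, 0, 0, 0, -1, 0, 12, 1, 0, 0, 0, -4, 0, 14, 1, 0, 0, 0, -4, 0, 14, 1, 0, 0, 0, -5, 0, 14, 1],
)

```text
time_s: 8.52
tool_pos: [0.5588, -0.1815, 0.1598]
orientation: [0.098, 0.7, 0.098, -0.7]
ft_force: [1.2, -0.4, -0.6]
grip_width: 0.0004
```

Request:
drive_tool(
  increments=[0, 0, 0, -4, 0, 12, 1, 0, 0, 0, -3, 0, 12, 1, 0, 0, 0, 0, 0, 4, 1, 0, 0, 0, 0, 0, 0, 1],
)

```text
time_s: 9.02
tool_pos: [0.5329, -0.189, 0.1662]
orientation: [-0.098, -0.7, -0.098, 0.7]
ft_force: [0.4, 0.5, 0.6]
grip_width: 0.0001
```

```bash
python3 plan.py 0 0 95; python3 - <<'E'
from h import *
im=bot.get_image('scene')[:,:,::-1]
cv2.imwrite('pics/s6.png',cv2.resize(im[90:220,170:330],None,fx=4,fy=4,interpolation=cv2.INTER_CUBIC))
E
```

```text
t 9.025 hinge-rel x,y,z mm [11.6 -0.1 98.2] turnleft deg [-0.02 -0.    0.01] F [0.42 0.47 0.6 ] w 9.508165451438406e-05 j [-0.46  0.38  1.66  0.    1.1   0.83]
shift tool now [ 3.2 -0.1 11.6] [ 0.52173212 -0.19201134  0.163     ]
```

View pics/s6.png

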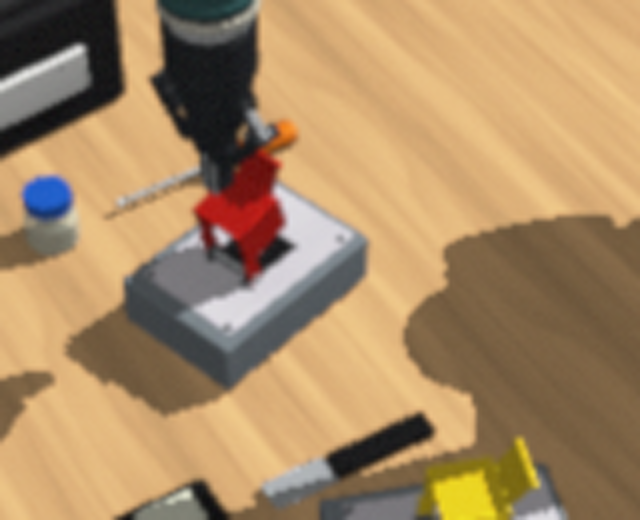

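The guard has tipped forward and is dropping shut. I'll rise clear, step back and check.

Request:
drive_tool(
  increments=[0, 0, 0, -45, 0, 0, 1, 0, 0, 0, -45, 0, 0, 1, 0, 0, 0, 0, 0, 45, 1, 0, 0, 0, 0, 0, 45, 1, 0, 0, 0, 0, 0, 0, 1],
)

```text
time_s: 9.7
tool_pos: [0.4443, -0.2136, 0.2562]
orientation: [-0.097, -0.7, -0.098, 0.701]
ft_force: [-0.1, 0.9, 0.9]
grip_width: -0.0003
```

```bash
python3 plan.py 0 0 95; python3 - <<'E'
from h import *
import plan
T,W=wT()
im=bot.get_image('wrist')[:,:,::-1].copy();overlay('wrist',im,plan.POSE,1,np.zeros(2),W);cv2.imwrite('pics/w7.png',im)
im=bot.get_image('scene')[:,:,::-1].copy()
a=cv2.resize(im[90:240,170:330],None,fx=4,fy=4,interpolation=cv2.INTER_CUBIC);overlay('scene',a,plan.POSE,4,np.array([170,90]));cv2.imwrite('pics/s7.png',a)
d=cv2.absdiff(im,cv2.imread('pics/scene0.png')).max(2);print('diff px',(d>60).sum(),[ (x.min(),x.max()) for x in np.nonzero(d>60)])
E
```

```text
t 9.7 hinge-rel x,y,z mm [-80.4   0.5 188.2] turnleft deg [-0.1   0.07  0.05] F [-0.12  0.95  0.87] w -0.00027695966975278266 j [-0.59  0.18  1.7  -0.    1.26  0.71]
shift tool now [ 93.1   0.5 -80.5] [ 0.52173212 -0.19201134  0.163     ]
diff px 18792 [(np.int64(0), np.int64(269)), (np.int64(75), np.int64(449))]
```

View pics/s7.png

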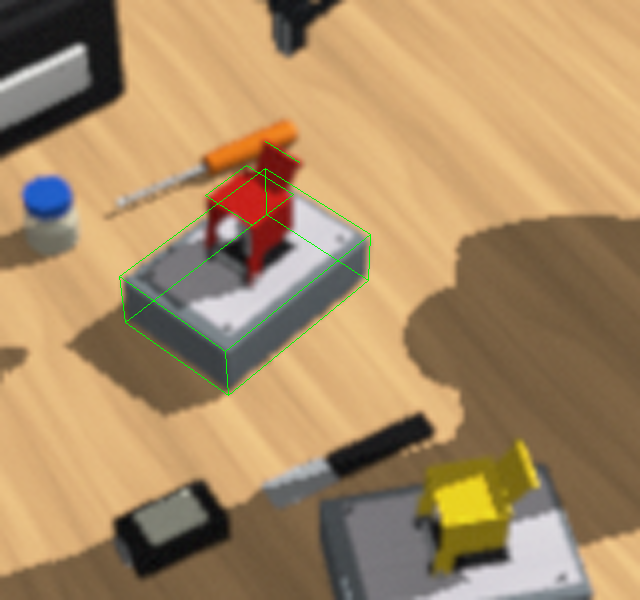

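View pics/w7.png

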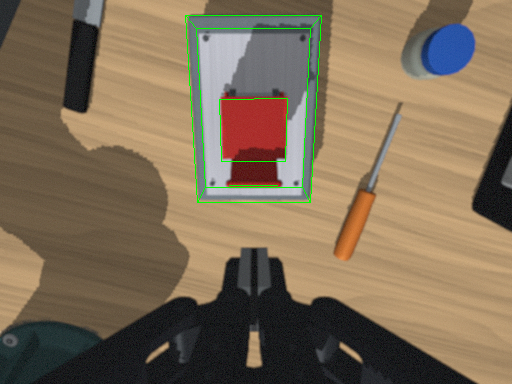

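The shut guard matches its modelled position in both views: tab edge at about (254,184) in the wrist picture. The fingers are well clear and the yellow guard is shut.

```bash
python3 -c "
from cell import bot
print(bot.sign_off())"
```

```text
the job is handed in; nothing more can be done
None
```

The red feed box is switched on and its guard is shut again. I did it in the order asked, with shut fingertips, in about 10 s of robot time.

- **Guard opened:** I pushed the tab back until the guard leaned open on its own.
- **Toggle on:** I pushed the toggle towards the hinge until the arm stalled at about 7 N. That was the largest force I read, well under the limits. With the guard still open, the wrist picture showed the ball at pixel (256,118). The predicted "on" spot was (253,123) and "off" was (253,153).
- **Guard shut:** I nudged the tab forward from behind and the guard dropped shut. In the final scene and wrist pictures it matches the shut-guard outline.
- **Surroundings:** The yellow guard is shut, and the tools and parts I could see lie where they were. The gripper was well clear when I handed the job in.

Some checks were weak or missing:
- The network found no knob in the scene picture, so the toggle check rests on the wrist picture and the force at the stop.
- I could not confirm the toggle directly once the guard was shut over it.
- I did not check the multimeter or the parts tray in a later picture. The arm never went near them.
- The before-and-after picture difference told me nothing useful, because the arm and its shadow had moved.

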